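Give a mouthguard a short burst in the bayonet-lid steriliser

TASK

To give the mouthguard in the steriliser a short burst, pull the shelf chest's drawer right out to its stop and leave it out, then take the steriliser's lid from it and seat it fully in the pot, with its lugs down through the two gaps in the collar. Turn the lid clockwise, seen from above, to half-way between going in and locking (its bar in line with the two yellow marks), where the lamp runs only as long as the lid is held against its return spring; do not turn it on to the lock click at the red marks. Finish while still gripping the lid and holding it at half-way, and leave the tumbler, soap box, toothbrush stand and tongue cleaner where they are.

Things in the scene. Friction and masses are not known exactly. Their poses are not given: they have to be found in the camera images.
- chest: low white drawer unit, fixed to the shelf, 200 deep (x) x 200 wide (y) x 95 high mm, one drawer with a pale wooden front. Origin: centre of its underside. Its drawer opens along its own -x axis, roughly towards the robot. The drawer's inside floor is 22 mm above the shelf; its side walls reach 73 mm and its front 83 mm above the shelf.
- chest_drawer0_handle (a point): middle of the drawer's steel bar handle: a round bar 11 mm thick and 100 mm long, lying level along the chest's y axis, 69 mm above the shelf, its centre line 35 mm in front of the drawer's face. The point moves with the drawer; axes as the chest's.
- chest_drawer0 (a joint): how far the drawer is out, in m: 0 shut, 0.134 at its stop. It starts shut or up to 15 mm ajar, runs with about 1 N of friction and stays where it is left.
- lid_grip (a point): centre of the lid's grip bar: upright black bar 60 long (its x axis) x 12 thick (y) x 32 mm high, on a grey disc 86 mm across, 6 mm thick. The point is 16 mm above the disc's top, 22 mm above its underside, 36 mm above the lid's lowest face. Lid stands upright (z up) in the drawer, 0.06 to 0.13 kg. Half a turn about z gives the same lid.
- lid_lug (a point): outer end of one of the lid's two orange lugs, which stick out beneath the bar's two ends (+x and -x) to 39 mm from the axis, each 12 mm wide, 5 mm high, tops 6.5 mm under the disc. They sit on a round plug of 63 mm diameter reaching 14 mm below the disc, tapered at its foot. Axes as lid_grip.
- pot_mouth (a point): centre of the mouth, level with the collar's top, of the steriliser: white round pot fixed to the shelf, 104 mm across, 105 mm high. z up. Blue collar, 68 mm inner diameter, 5 mm thick, has two gaps 21 mm wide on the pot's +x and -x side, beside green marks. The lid goes in with its bar along x, either way round, until its disc lies flat on the collar (lid_grip 22 mm above this point).
- pot_half (a point): one of the two yellow half-way marks on the pot's rim, 48 mm from its axis, 45 degrees clockwise (from above) from the gaps; the other is opposite. Red marks at 90 degrees show the lock. After going in, the lid's bar turns from the green marks to the yellow ones. The other way it turns only about 10 degrees.
- switch_ring (a joint): turn in rad (clockwise positive, 0 at rest) of the sprung ring hidden under the collar. From about 14 degrees of lid turn the lugs push it, so half-way (lid at 45 degrees) reads about 0.54. It resists with 0.15 N m, 0.21 at half-way, and turns a freed lid back. From 62 degrees spring balls resist as well; the lock clicks at about 85 degrees (ring 1.3, end stop 1.37).
- tumbler_mid (a point): steel tumbler, open at the top, 72 mm across the rim, 100 mm high; point on its axis half-way up. To be left alone.
- soap_box_mid (a point): empty green plastic soap box without lid, 110 x 75 x 32 mm; its middle. To be left alone.
- brush_stand_mid (a point): white silicone toothbrush stand, 55 x 140 x 45 mm, with five slots and two toothbrushes, about 195 mm high in all; middle of the block. To be left alone.
- tongue_cleaner_mid (a point): orange tongue cleaner lying flat, about 170 mm long, up to 59 mm wide, 7 mm thick; a point on its axis. To be left alone.

How it is judged (in metres and radians):
On the way, in this order (a step that is already met when the one before it is completed fails the run):
1. the drawer is pulled out to its stop (within 6 mm) (value of joint chest_drawer0 above 0.128 m), for 0.1 s.
2. the lid is lifted clear out of the drawer, to where its bar is more than 130 mm above the shelf (height (world z) of lid_grip above 0.13 m), for 0.1 s.
3. the lid sits fully in the collar, not yet turned (z of lid_grip in the frame of pot_mouth between 0.019 and 0.025 m and horizontal distance between lid_grip and pot_mouth below 0.006 m and value of joint switch_ring below 0.25 rad), for 0.05 s.
4. the lid is turned to half-way (value of joint switch_ring between 0.35 and 0.75 rad), for 0.3 s.
At the end, for the whole second after the job is handed in: through the last second the fingers grip the lid (over 2 N): switch ring at 0.35 to 0.75 rad, bar centre 19 to 25 mm over the mouth, within 6 mm of its axis, upright within 5 degrees; drawer out over 120 mm; tumbler, soap box, brush stand and tongue cleaner within 20 mm of their starts (all of step 4 and z of lid_grip in the frame of pot_mouth between 0.019 and 0.025 m and horizontal distance between lid_grip and pot_mouth below 0.006 m and angle between lid_grip's own z axis and vertical below 0.09 rad and contact force between the fingers and lid above 2 N and value of joint chest_drawer0 above 0.12 m and distance of each of tumbler_mid, soap_box_mid, brush_stand_mid, tongue_cleaner_mid from where it was at the start of the episode below 0.02 m); the arm keeps its last pose, push and grip.
It fails at once if the lid is turned on to the lock click (value of joint switch_ring above 1.2 rad).
It fails at once if the tumbler, soap box, toothbrush stand or tongue cleaner is moved by more than 20 mm or knocked over (distance of any of tumbler_mid, soap_box_mid, brush_stand_mid, tongue_cleaner_mid from where it was at the start of the episode above 0.02 m).
It also fails if it takes over 64 s, if anything falls off the work surface, if the arm or the gripper's body presses on something with over 40 N, if the wrist force passes 120 N, or if a joint passes its speed limit or range.

ROBOT

A 6-joint arm with a two-finger parallel gripper is mounted at the origin on the work surface. World frame = base frame: x ahead of the robot, y to its left, z up, the work surface at z = 0. Lengths are in mm, angles in rad, forces in N, time in s.
With the tool pointing down it reaches from about 325 to 775 mm from the base axis. Payload 5.5 kg.
Tool frame: the origin (TCP) lies between the finger pads; the fingertips stand 22 mm ahead of it and the grasp point (between the pads) lies 3 mm ahead of it; z points along the fingers, y is the direction in which the jaws open and shut (so a half turn about z gives the same grasp; the last joint's range is limited). The gripper opens to 85 mm and grips with 20 to 120 N. Pads are 22 mm wide; open, the fingers measure 114 mm over their backs; the gripper's body (76 mm by 85 mm) begins 54 mm behind the grasp point. The pads swing forward as they close: fully open they stand 13 mm farther back than shut.
Start: joints at [1.169, 0.091, 1.231, -0, 1.82, -0.057], TCP at [202.81, 564.699, 253.275] pointing down, gripper open.
Joint ranges: [-2.87, 2.87], [-0.86, 2.18], [0.17, 2.46], [-1.51, 4.65], [0.06, 2.69], [-2.65, 2.65]. Speed limits (rad/s): [2.57, 2.57, 3.01, 3.14, 3.14, 3.14].

INTERFACE

Orientations are given as a unit quaternion [x, y, z, w].
In Python, from cell import r, grab_frame, calibration, ticket gives the robot as it stands.
- The arm moves only by the tool servo_tool, never from a script. Its arguments are lists of equal length, an entry for each row: "rotation": the turn, a rotation vector about the tool's x, y, z in degrees, a list of three; "translation": the shift along the tool's x, y, z in m, a list of three; "grip": the opening, from -1 (shut) to 1 (fully open). A call has 1 to 10 rows; each row is the pose to reach, as a shift and turn from the pose commanded when the call began, along the tool's axes at that moment; what a row does not reach only later rows make up. A row lasts 1/12 s, in which the tool goes at most 41.7 mm and 7.16 degrees, less where a joint would pass 70% of its speed; a pose out of reach is approached as far as the arm can. A call with a gripper value outside its range is refused whole. The fingers move at their own pace and stop on an object; "grip_force" is the grip in N (left out, the last holds). Time passes only in rows, so rows that repeat a pose let the fingers close. It gives the time, the measured TCP pose, the force and the opening at its end, in the units of the state.
- r.sense(): the state, without advancing time (a new reading comes with each control period).
- grab_frame(name): name is "scene" or "top" or "wrist"; returns the picture (420x560x3 uint8, blue, green, red); there is no depth.
- calibration(name): a dict with "camera_matrix" (3x3 intrinsics, pixels), "cam_to_world" (4x4, takes a point from camera to world coordinates); the wrist camera has in their place "T_tool_cam" (4x4, takes a point from camera to tool coordinates, whose origin is the TCP and whose axes are the flange's). Camera axes: x right, y down, z forward; pixel columns grow to the right and rows downward; lengths in mm; the calibration is good to about 2 mm. A picture is of the moment at which its call begins: read the wrist's pose just before it. calibration takes no time and is no camera call.
- ticket.sign_off(): hands the job in, once; it reports no verdict.
The state is a dict: "t": time; "joint_positions": joint angles; "joint_vel": joint speeds; "joint_efforts": joint torques, N m; "tool_pos": TCP position; "eef_rot": TCP orientation; "wrist_force": force on the tool from outside, world axes, zero at the start; "torque": the same for the moment, N m; "grip_width": finger opening in mm.
Only numpy, scipy, OpenCV 4.12 (cv2) and the standard library are available. Lean on these libraries where they do the work, as an engineer would, in place of code of your own. Each camera call takes 0.05 s, during which the arm holds its last target. There are 200 camera calls.

## Working session

There is one attempt and no reset: what is moved stays moved. The work goes in short steps, Python scripts to look and compute and a tool call to move; the robot and the scene stay as the last step left them, time stands still between calls to the robot, and variables do not carry over. Pictures are saved under pics/ and viewed, about 8 in all and at most 12, crops included, and the job is handed in when it is done.

Besides the shell and the picture viewer there is one more tool, called after ">>>" in YAML: its name, and indented under it one key for each argument. servo_tool: Moves the arm, as the interface text tells. Its arguments: {"type":"object","properties":{"rotation":{"type":"array","items":{"type":"array","items":{"type":"number"}}},"translation":{"type":"array","items":{"type":"array","items":{"type":"number"}}},"grip":{"type":"array","items":{"type":"number"}},"grip_force":{"type":"number"}},"required":["rotation","translation","grip"]}

```bash
mkdir -p pics; ls; python3 - <<'E'
from cell import r, grab_frame, calibration, ticket
import cv2, numpy as np
np.set_printoptions(precision=3,suppress=True)
print(r.sense())
for n in("scene","top"):
    cv2.imwrite(f"pics/{n}0.png",grab_frame(n)); print(n,calibration(n))
print(calibration("wrist"))
cv2.imwrite("pics/both0.png",0) if 0 else None
E
```

```text
pics
{'t': 0.0, 'joint_positions': array([ 1.169,  0.092,  1.232,  0.   ,  1.82 , -0.057]), 'joint_vel': array([-0.001,  0.   , -0.   , -0.001, -0.001, -0.001]), 'joint_efforts': array([  0.002, -45.873, -41.803,  -0.   ,   0.012,   0.   ]), 'tool_pos': array([202.713, 564.456, 252.125]), 'eef_rot': array([ 0.172,  0.985, -0.001, -0.   ]), 'wrist_force': array([0.905, 0.643, 0.077]), 'torque': array([0.001, 0.022, 0.002]), 'grip_width': 85.37146106040105}
scene {'camera_matrix': array([[472.153,   0.   , 281.007],
       [  0.   , 472.153, 211.063],
       [  0.   ,   0.   ,   1.   ]]), 'cam_to_world': array([[  -0.743,    0.37 ,   -0.558, 1303.613],
       [   0.669,    0.399,   -0.627,  789.349],
       [  -0.009,   -0.839,   -0.544,  786.939],
       [   0.   ,    0.   ,    0.   ,    1.   ]])}
top {'camera_matrix': array([[497.733,   0.   , 278.349],
       [  0.   , 497.733, 215.557],
       [  0.   ,   0.   ,   1.   ]]), 'cam_to_world': array([[   0.011,   -0.989,    0.144,  416.761],
       [  -0.999,   -0.016,   -0.028,   25.516],
       [   0.03 ,   -0.144,   -0.989, 1394.602],
       [   0.   ,    0.   ,    0.   ,    1.   ]])}
{'camera_matrix': array([[336.431,   0.   , 273.838],
       [  0.   , 336.431, 209.993],
       [  0.   ,   0.   ,   1.   ]]), 'T_tool_cam': array([[  -0.001,   -0.957,   -0.289,   73.828],
       [   1.   ,   -0.   ,   -0.001,   -0.13 ],
       [   0.   ,   -0.289,    0.957, -120.066],
       [   0.   ,    0.   ,    0.   ,    1.   ]])}
```

View pics/top0.png

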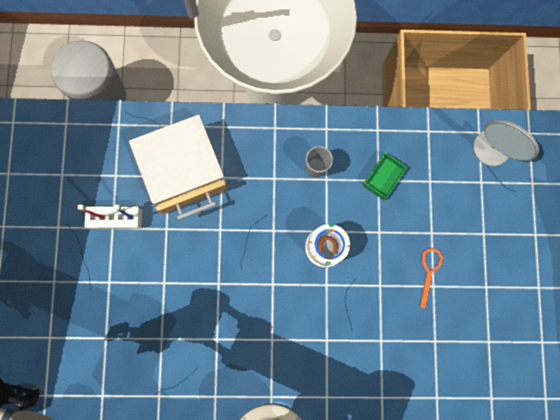

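View pics/scene0.png

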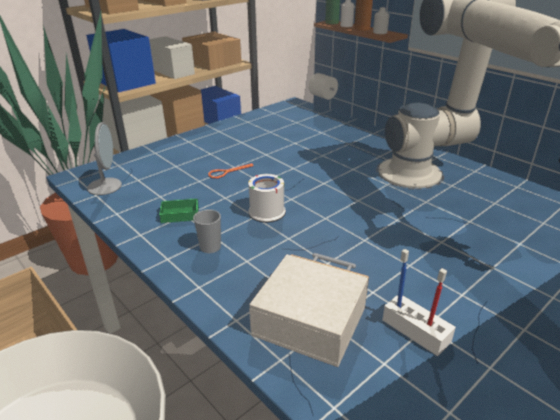

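The top view shows the chest at about (178,165), handle at about (203,208), pot at (328,245), and the brush stand close by the handle at (112,216). The scene view confirms the layout. Next I enlarge the chest and pot for exact pixels.

```bash
cat > h.py <<'E'
from cell import r, grab_frame, calibration, ticket
import cv2, numpy as np
from scipy.spatial.transform import Rotation as R
np.set_printoptions(precision=2,suppress=True)
def cam(n):
    c=calibration(n); 
    if n!="wrist": return c["camera_matrix"],c["cam_to_world"]
    s=r.sense(); T=np.eye(4); T[:3,:3]=R.from_quat(s["eef_rot"]).as_matrix(); T[:3,3]=s["tool_pos"]
    return c["camera_matrix"],T@c["T_tool_cam"]
def cast(K,T,px,z):
    px=np.atleast_2d(px).astype(float); d=(np.c_[px,np.ones(len(px))]@np.linalg.inv(K).T)@T[:3,:3].T
    o=T[:3,3]; return o+d*((z-o[2])/d[:,2])[:,None]
def tool():
    s=r.sense(); return s["tool_pos"],R.from_quat(s["eef_rot"])
def rel(p,yaw):
    """shift (mm, tool axes) and turn (deg rotvec) to TCP p, tool down with tool-y axis at world angle yaw (mod pi, deg)"""
    q,Q=tool(); best=None
    for k in (0,180):
        a=np.radians(yaw+k); y=np.array([np.cos(a),np.sin(a),0]); z=np.array([0,0,-1.])
        G=R.from_matrix(np.c_[np.cross(y,z),y,z]); v=(Q.inv()*G).as_rotvec(degrees=True)
        if best is None or np.linalg.norm(v)<np.linalg.norm(best): best=v
    return Q.inv().apply(np.array(p)-q),best
E
python3 - <<'E'
from h import *
K,T=cam("top"); im=cv2.imread("pics/top0.png"); hsv=cv2.cvtColor(im,cv2.COLOR_BGR2HSV)
# chest top: white blob
m=((hsv[...,1]<60)&(hsv[...,2]>170)).astype(np.uint8); m[:, :110]=0; m[:105]=0; m[225:]=0; m[:,240:]=0
c=max(cv2.findContours(m,0,1)[0],key=cv2.contourArea); rc=cv2.minAreaRect(c); b=cv2.boxPoints(rc)
print("chest",rc,"\n",cast(K,T,b,95),cast(K,T,rc[0],95))
# pot outer
m=((hsv[...,1]<70)&(hsv[...,2]>150)).astype(np.uint8); m=m[215:275,295:365]
c=np.vstack([k for k in cv2.findContours(m,0,1)[0] if len(k)>10]); print("pot",cv2.fitEllipse(cv2.convexHull(c)))
crop=lambda x,y,w,h,s:cv2.resize(im[y:y+h,x:x+w],None,fx=s,fy=s,interpolation=cv2.INTER_CUBIC)
a=crop(120,105,120,120,4); d=crop(298,215,60,60,8); 
cv2.imwrite("pics/crop1.png",np.hstack([cv2.resize(a,(400,400)),cv2.resize(d,(400,400))]))
E
```

```text
chest ((166.0, 164.5), (119.0, 112.0), 90.0) 
 [[900.8  446.18  95.  ]
 [907.74 144.89  95.  ]
 [581.76 135.85  95.  ]
 [577.29 426.85  95.  ]] [[739.04 288.83  95.  ]]
pot ((27.805429458618164, 26.212207794189453), (47.02233123779297, 66.47992706298828), 148.34007263183594)
```

View pics/crop1.png

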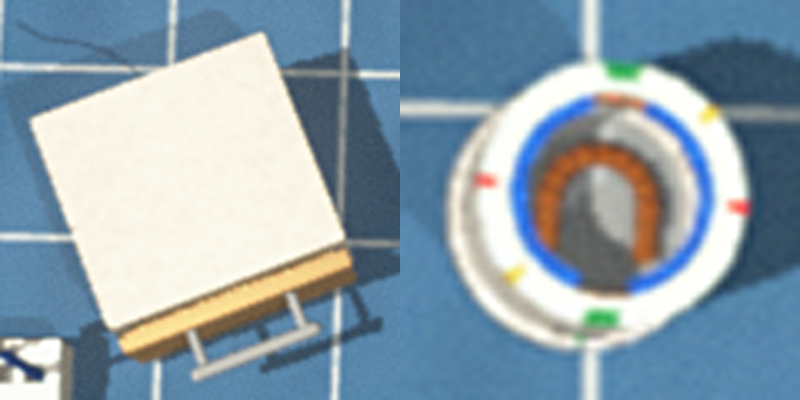

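The crop shows the chest's top corners, the handle bar from (178,217) to (215,203), and the pot's green gap marks at (331,225) and (328,263), with red and yellow marks as described.

```bash
python3 - <<'E'
from h import *
K,T=cam("top")
ch=cast(K,T,[(129.3,141),(199.5,114.9),(223.5,177.6),(155.1,204.6)],95)
print("chest top",ch,"mean",ch.mean(0), [np.linalg.norm(ch[i]-ch[(i+1)%4]) for i in range(4)])
x=(ch[0]+ch[1]-ch[2]-ch[3]); yaw=np.degrees(np.arctan2(x[1],x[0])); print("yaw x",yaw)
h=cast(K,T,[(178.5,217.5),(214.8,203.4)],69); print("handle",h,h.mean(0),np.linalg.norm(h[0]-h[1]))
e=h[0]-h[1]; print("handle y-yaw-90",np.degrees(np.arctan2(e[1],e[0]))-90)
g=cast(K,T,[(331.45,225.5),(328.3,262.7),(310.75,242),(348.85,246)],105); print("pot",g,g[:2].mean(0),g[2:].mean(0),np.linalg.norm(g[0]-g[1]),np.degrees(np.arctan2(*(g[0]-g[1])[1::-1])))
u=R.from_euler('z',yaw,degrees=True).apply([1,0,0])
hm=h.mean(0); print("handle rel chest",R.from_euler('z',-yaw,degrees=True).apply(hm-ch.mean(0)))
for z in (120,76): print(z,rel([hm[0],hm[1],z],yaw))
print("brush",cast(K,T,[(84,205),(142,205),(142,228),(86,228)],45))
K2,T2=cam("scene")
E
```

```text
chest top [[801.58 389.12  95.  ]
 [878.37 204.81  95.  ]
 [706.22 135.32  95.  ]
 [630.45 312.56  95.  ]] mean [754.16 260.45  95.  ] [np.float64(199.66714153787467), np.float64(185.64737848341497), np.float64(192.75067558036753), np.float64(187.4770047859841)]
yaw x 23.04637168164302
handle [[600.8  254.53  69.  ]
 [640.64 158.93  69.  ]] [620.72 206.73  69.  ] 103.57051786168782
handle y-yaw-90 22.624658864312423
pot [[ 580.93 -151.03  105.  ]
 [ 483.64 -142.45  105.  ]
 [ 536.79  -96.74  105.  ]
 [ 527.75 -196.35  105.  ]] [ 532.28 -146.74  105.  ] [ 532.27 -146.55  105.  ] 97.66539156104824 -5.038668200113912
handle rel chest [-143.82    2.8   -26.  ]
120 (array([-514.34, -195.16,  132.56]), array([-0.1 ,  0.04, 47.2 ]))
76 (array([-514.35, -195.09,  176.56]), array([-0.1 ,  0.04, 47.2 ]))
brush [[634.39 515.34  45.  ]
 [636.98 359.01  45.  ]
 [573.87 355.81  45.  ]
 [571.6  505.78  45.  ]]
```

>>> servo_tool:
  rotation:
    - [0,0,47.2]
    - [0,0,47.2]
    - [0,0,47.2]
    - [0,0,47.2]
    - [0,0,47.2]
    - [0,0,47.2]
    - [0,0,47.2]
    - [0,0,47.2]
    - [0,0,47.2]
    - [0,0,47.2]
  translation:
    - [-0.514,-0.195,0]
    - [-0.514,-0.195,0]
    - [-0.514,-0.195,0]
    - [-0.514,-0.195,0]
    - [-0.514,-0.195,0]
    - [-0.514,-0.195,0]
    - [-0.514,-0.195,0]
    - [-0.514,-0.195,0]
    - [-0.514,-0.195,0]
    - [-0.514,-0.195,0]
  grip: [-0.4,-0.4,-0.4,-0.4,-0.4,-0.4,-0.4,-0.4,-0.4,-0.4]
  grip_force: 60

```text
t: 0.93
tool_pos: [520.6, 292.2, 252.8]
eef_rot: [0.552, 0.834, -0.0, -0.0]
wrist_force: [0.4, 0.2, 0.7]
grip_width: 25.2
```

```bash
python3 - <<'E'
from h import *
print(r.sense()["tool_pos"],rel([620.7,206.7,200],23))
E
```

```text
[520.64 292.2  252.82] (array([-117.85,   58.65,   52.78]), array([-0.04, -0.  ,  0.04]))
```

>>> servo_tool:
  rotation:
    - [0,0,0]
    - [0,0,0]
    - [0,0,0]
    - [0,0,0]
    - [0,0,0]
    - [0,0,0]
  translation:
    - [-0.118,0.059,0.053]
    - [-0.118,0.059,0.053]
    - [-0.118,0.059,0.053]
    - [-0.118,0.059,0.053]
    - [-0.118,0.059,0.053]
    - [-0.118,0.059,0.053]
  grip: [-0.4,-0.4,-0.4,-0.4,-0.4,-0.4]

```text
t: 1.43
tool_pos: [619.8, 208.0, 198.8]
eef_rot: [0.552, 0.834, -0.001, -0.001]
wrist_force: [0.9, 0.8, 0.5]
grip_width: 25.6
```

```bash
python3 - <<'E'
from h import *
K,T=cam("wrist"); np.save("T1.npy",T); im=grab_frame("wrist"); cv2.imwrite("pics/w1.png",im)
P=np.array([620.7,206.7,69,1]); c=np.linalg.inv(T)@P; print("expected handle px",(K@c[:3]/c[2])[:2], r.sense()["tool_pos"])
E
```

```text
expected handle px [275.17 209.67] [619.55 208.98 200.25]
```

View pics/w1.png

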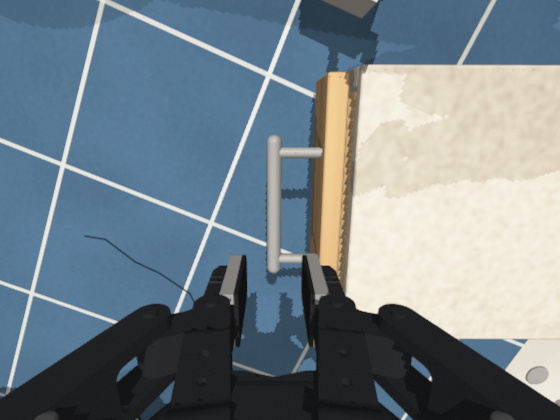

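The wrist view shows the bar upright at column 274, from row 137 to 272, centred within 5 px of where I predicted. The 25 mm jaw opening straddles it, with the drawer face at column 318.

>>> servo_tool:
  rotation:
    - [0,0,0]
    - [0,0,0]
    - [0,0,0]
    - [0,0,0]
    - [0,0,0]
    - [0,0,0]
    - [0,0,0]
    - [0,0,0]
    - [0,0,0]
    - [0,0,0]
  translation:
    - [0.002,0,0.04]
    - [0.003,0,0.075]
    - [0.003,0,0.1]
    - [0.003,0,0.115]
    - [0.003,0,0.127]
    - [0.003,0,0.127]
    - [0.003,0,0.127]
    - [0.003,0,0.127]
    - [0.003,0,0.127]
    - [0.003,0,0.127]
  grip: [-0.4,-0.4,-0.4,-0.4,-0.4,-0.4,-1,-1,-1,-1]

```text
t: 2.32
tool_pos: [619.1, 212.3, 75.1]
eef_rot: [0.551, 0.834, 0.001, 0.0]
wrist_force: [-1.7, 3.2, 0.9]
grip_width: 8.9
```

```bash
python3 - <<'E'
from h import *
s=r.sense(); print(s["tool_pos"],s["wrist_force"],s["torque"],s["grip_width"])
yaw=np.radians(23); q,Q=tool(); print("pull dir in tool*0.14:",Q.inv().apply([-.14*np.cos(yaw),-.14*np.sin(yaw),0]))
E
```

```text
[619.06 212.27  75.1 ] [-1.69  3.17  0.95] [ 0.55  0.44 -0.  ] 8.900546971897983
pull dir in tool*0.14: [ 0.   -0.14 -0.  ]
```

>>> servo_tool:
  rotation:
    - [0,0,0]
    - [0,0,0]
    - [0,0,0]
    - [0,0,0]
    - [0,0,0]
    - [0,0,0]
    - [0,0,0]
    - [0,0,0]
    - [0,0,0]
  translation:
    - [0,-0.008,0]
    - [0,-0.022,0]
    - [0,-0.037,0]
    - [0,-0.052,0]
    - [0,-0.067,0]
    - [0,-0.082,0]
    - [0,-0.096,0]
    - [0,-0.106,0]
    - [0,-0.112,0]
  grip: [-1,-1,-1,-1,-1,-1,-1,-1,-1]

```text
t: 3.07
tool_pos: [515.3, 168.7, 75.1]
eef_rot: [0.551, 0.834, 0.002, -0.0]
wrist_force: [-1.5, 6.7, 0.4]
grip_width: 9.1
```

>>> servo_tool:
  rotation:
    - [0,0,0]
    - [0,0,0]
    - [0,0,0]
    - [0,0,0]
  translation:
    - [0,-0.005,0]
    - [0,-0.01,0]
    - [0,-0.014,0]
    - [0,-0.014,0]
  grip: [-1,-1,-1,-1]

```text
t: 3.4
tool_pos: [502.6, 163.4, 75.0]
eef_rot: [0.551, 0.834, 0.002, -0.0]
wrist_force: [-3.4, 7.2, 1.9]
grip_width: 9.0
```

>>> servo_tool:
  rotation:
    - [0,0,0]
    - [0,0,0]
    - [0,0,0]
    - [0,0,0]
  translation:
    - [0,-0.003,0]
    - [0,-0.006,0]
    - [0,-0.008,0]
    - [0,-0.008,0]
  grip: [-1,-1,-1,-1]

```text
t: 3.73
tool_pos: [498.0, 161.4, 75.1]
eef_rot: [0.551, 0.834, 0.005, 0.002]
wrist_force: [9.8, 12.5, -6.2]
grip_width: 8.5
```

>>> servo_tool:
  rotation:
    - [0,0,0]
    - [0,0,0]
    - [0,0,0]
    - [0,0,0]
  translation:
    - [0,-0.002,0]
    - [0,-0.003,0]
    - [0,-0.003,0]
    - [0,-0.003,0]
  grip: [-1,-1,-1,-1]

```text
t: 4.07
tool_pos: [497.9, 161.4, 75.2]
eef_rot: [0.551, 0.834, 0.008, 0.004]
wrist_force: [21.6, 17.6, -12.6]
grip_width: 8.5
```

>>> servo_tool:
  rotation:
    - [0,0,0]
    - [0,0,0]
    - [0,0,0]
    - [0,0,0]
    - [0,0,0]
    - [0,0,0]
    - [0,0,0]
    - [0,0,0]
    - [0,0,0]
    - [0,0,0]
  translation:
    - [0,0.005,0]
    - [0,0.005,0]
    - [0,0.005,0]
    - [0,0.005,0]
    - [0,0.005,-0.02]
    - [0,0.005,-0.05]
    - [0,0.005,-0.085]
    - [0,0.035,-0.12]
    - [0,0.07,-0.155]
    - [0,0.09,-0.165]
  grip: [-1,-1,-0.4,-0.4,-0.4,-0.4,-0.4,1,1,1]

```text
t: 4.9
tool_pos: [577.2, 192.6, 243.8]
eef_rot: [0.552, 0.834, 0.002, 0.003]
wrist_force: [0.4, -0.5, 0.6]
grip_width: 61.4
```

```bash
python3 - <<'E'
from h import *
K,T=cam("wrist"); np.save("T2.npy",T); im=grab_frame("wrist"); cv2.imwrite("pics/w2.png",im); print(r.sense())
E
```

```text
{'t': 4.95, 'joint_positions': array([ 0.27,  0.12,  1.22, -0.  ,  1.79, -0.13]), 'joint_vel': array([-0.  , -0.07,  0.17, -0.  , -0.06, -0.02]), 'joint_efforts': array([  0.57, -48.22, -37.16,  -0.18,   2.2 ,  -0.01]), 'tool_pos': array([581.64, 194.33, 244.53]), 'eef_rot': array([0.55, 0.83, 0.  , 0.  ]), 'wrist_force': array([-4.6 , -0.93,  1.37]), 'torque': array([-0.05,  0.1 , -0.03]), 'grip_width': 68.43719031227847}
```

View pics/w2.png

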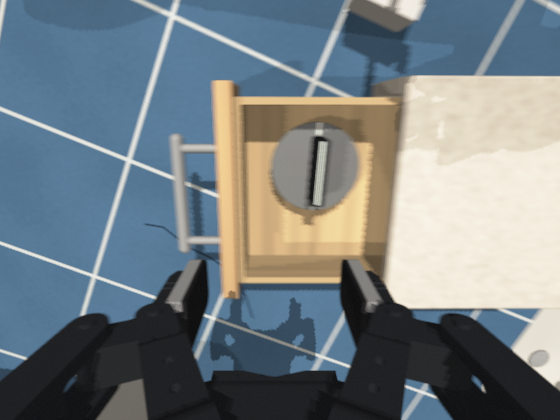

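The view shows the open drawer with the lid upright in it, its disc centred at about (315,168). The bar runs from (321,137) to (316,207), nearly along tool x. I measure it now.

```bash
cat >> h.py <<'E'
def lid(im,K,T,roi,z):
    """disc ellipse and dark bar direction"""
    hsv=cv2.cvtColor(im,cv2.COLOR_BGR2HSV); m=np.zeros(im.shape[:2],np.uint8); y0,y1,x0,x1=roi
    m[y0:y1,x0:x1]=(hsv[y0:y1,x0:x1,1]<50)*255
    m=cv2.morphologyEx(m,cv2.MORPH_OPEN,np.ones((9,9)))
    c=max(cv2.findContours(m,0,1)[0],key=cv2.contourArea); e=cv2.fitEllipse(cv2.convexHull(c)); return e,cast(K,T,e[0],z)[0]
E
python3 - <<'E'
from h import *
K=calibration("wrist")["camera_matrix"]; T=np.load("T2.npy"); im=cv2.imread("pics/w2.png")
e,p=lid(im,K,T,(115,225,262,368),42); print(e,p)
b=cast(K,T,[(320,138),(317.5,207)],74); d=b[0]-b[1]; yb=np.degrees(np.arctan2(d[1],d[0])); print("bar",b,b.mean(0),np.linalg.norm(d),yb)
h=cast(K,T,[(177,137),(183,250)],69); print("handle",h,h.mean(0),np.linalg.norm(h[0]-h[1]))
print(rel([p[0],p[1],190],yb+90),tool()[0])
E
```

```text
((314.4245300292969, 165.45285034179688), (84.92801666259766, 89.67744445800781), 35.19104766845703) [606.11 227.25  42.  ]
bar [[594.76 253.53  74.  ]
 [618.66 197.57  74.  ]] [606.71 225.55  74.  ] 60.84511132703988 113.12568131767891
handle [[482.2  206.39  69.  ]
 [520.3  108.45  69.  ]] [501.25 157.42  69.  ] 105.09323195536602
(array([20.85, 34.78, 54.88]), array([ 0.63,  0.11, -0.13])) [581.64 194.33 244.53]
```

>>> servo_tool:
  rotation:
    - [0,0,0]
    - [0,0,0]
    - [0,0,0]
    - [0,0,0]
    - [0,0,0]
    - [0,0,0]
  translation:
    - [0.01,0.02,0.03]
    - [0.021,0.034,0.055]
    - [0.021,0.034,0.055]
    - [0.021,0.034,0.055]
    - [0.021,0.034,0.055]
    - [0.021,0.034,0.055]
  grip: [0,0,0,0,0,0]

```text
t: 5.45
tool_pos: [599.1, 224.8, 185.8]
eef_rot: [0.552, 0.834, 0.001, 0.001]
wrist_force: [-0.9, 1.1, 0.9]
grip_width: 42.4
```

```bash
python3 - <<'E'
from h import *
K,T=cam("wrist"); np.save("T3.npy",T); im=grab_frame("wrist"); cv2.imwrite("pics/w3.png",im); print(r.sense()["tool_pos"],r.sense()["wrist_force"])
try: print(lid(im,K,T,(140,290,180,380),42))
except Exception as e: print(e)
E
```

```text
[599.1  224.85 185.96] [-0.58  0.13 -0.11]
(((280.3518981933594, 202.4633331298828), (100.37577056884766, 103.50935363769531), 81.54851531982422), array([604.05, 227.06,  42.  ]))
```

View pics/w3.png

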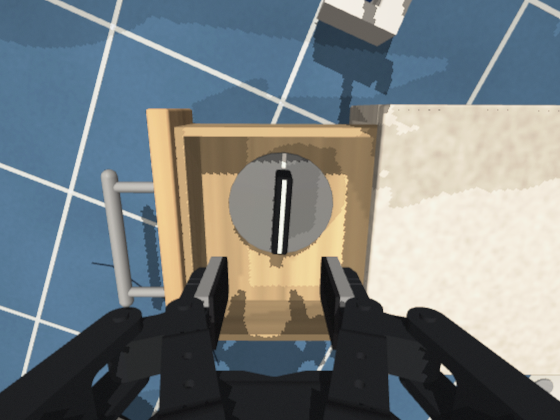

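The view shows the disc centred at (280,202) and the dark bar running from (283,173) to (280,252), with clear space for the fingers on both sides.

```bash
python3 - <<'E'
from h import *
K=calibration("wrist")["camera_matrix"]; T=np.load("T3.npy"); im=cv2.imread("pics/w3.png")
g=cv2.cvtColor(im,cv2.COLOR_BGR2GRAY); m=np.zeros_like(g); m[160:262,255:310]=(g[160:262,255:310]<45)*255
m=cv2.morphologyEx(m,cv2.MORPH_CLOSE,np.ones((9,9)))
c=max(cv2.findContours(m,0,1)[0],key=cv2.contourArea); rc=cv2.minAreaRect(c); print(rc)
b=cv2.boxPoints(rc); b=b[np.argsort(b[:,1])]; q=cast(K,T,[b[:2].mean(0),b[2:].mean(0)],70); d=q[0]-q[1]; yb=np.degrees(np.arctan2(d[1],d[0]))
print(q,q.mean(0),np.linalg.norm(d),yb)
e,p=lid(im,K,T,(140,290,180,380),42); print(p)
f=cast(K,T,[(e[0][0]-51,e[0][1]),(e[0][0]+51,e[0][1])],42); print("disc dia",np.linalg.norm(f[0]-f[1]))
P=(p[:2]+q.mean(0)[:2])/2; print(P,rel([*P,67],yb+90))
E
```

```text
((281.2419738769531, 211.669189453125), (16.500244140625, 83.51719665527344), 4.316027641296387)
[[593.61 256.97  70.  ]
 [614.72 196.38  70.  ]] [604.17 226.67  70.  ] 64.16400870643659 109.21089778592544
[604.05 227.06  42.  ]
disc dia 83.03134247323109
[604.11 226.87] (array([ -0.01,   4.95, 118.98]), array([0.22, 0.04, 3.79]))
```

>>> servo_tool:
  rotation:
    - [0,0,3.5]
    - [0,0,3.5]
    - [0,0,3.5]
    - [0,0,3.5]
    - [0,0,3.5]
    - [0,0,3.5]
    - [0,0,3.5]
    - [0,0,3.5]
    - [0,0,3.5]
    - [0,0,3.5]
  translation:
    - [0,0.005,0.03]
    - [0,0.005,0.06]
    - [0,0.005,0.085]
    - [0,0.005,0.105]
    - [0,0.005,0.114]
    - [0,0.005,0.118]
    - [0,0.005,0.118]
    - [0,0.005,0.118]
    - [0,0.005,0.118]
    - [0,0.005,0.118]
  grip: [0,0,0,0,0,0,0,-1,-1,-1]
  grip_force: 70

```text
t: 6.33
tool_pos: [604.4, 227.7, 67.7]
eef_rot: [0.577, 0.817, 0.002, 0.001]
wrist_force: [0.1, 0.4, 0.2]
grip_width: 11.2
```

>>> servo_tool:
  rotation:
    - [0,0,0]
    - [0,0,0]
    - [0,0,0]
    - [0,0,0]
  translation:
    - [0,0,0]
    - [0,0,0]
    - [0,0,0]
    - [0,0,0]
  grip: [-1,-1,-1,-1]

```text
t: 6.67
tool_pos: [604.4, 227.7, 67.7]
eef_rot: [0.577, 0.817, 0.002, 0.001]
wrist_force: [0.8, 0.5, 6.4]
grip_width: 10.8
```

>>> servo_tool:
  rotation:
    - [0,0,0]
    - [0,0,0]
    - [0,0,0]
    - [0,0,0]
    - [0,0,0]
    - [0,0,0]
    - [0,0,0]
    - [0,0,0]
    - [0,0,0]
  translation:
    - [0,0,-0.01]
    - [0,0,-0.03]
    - [0,0,-0.055]
    - [0,0,-0.085]
    - [0,0,-0.115]
    - [0,0,-0.14]
    - [0,0,-0.155]
    - [0,0,-0.155]
    - [0,0,-0.155]
  grip: [-1,-1,-1,-1,-1,-1,-1,-1,-1]

```text
t: 7.42
tool_pos: [603.5, 227.5, 221.2]
eef_rot: [0.577, 0.817, 0.001, 0.001]
wrist_force: [0.5, 0.1, -1.4]
grip_width: 11.0
```

```bash
python3 - <<'E'
from h import *
s=r.sense(); print(s["tool_pos"],s["wrist_force"],s["grip_width"],s["joint_positions"])
_,Q=tool(); print("tool y yaw",np.degrees(np.arctan2(*Q.apply([0,1,0])[1::-1])),"tool x",Q.apply([1,0,0]),rel([532.3,-146.7,222],85))
E
```

```text
[603.45 227.49 221.18] [ 0.49  0.1  -1.36] 10.996312841261538 [ 0.31  0.21  1.16 -0.    1.77 -0.03]
tool y yaw 19.547436519905087 tool x [-0.33  0.94 -0.  ] (array([-328.82, -192.25,   -1.13]), array([  0.09,   0.06, -65.45]))
```

>>> servo_tool:
  rotation:
    - [0,0,-65.5]
    - [0,0,-65.5]
    - [0,0,-65.5]
    - [0,0,-65.5]
    - [0,0,-65.5]
    - [0,0,-65.5]
    - [0,0,-65.5]
    - [0,0,-65.5]
    - [0,0,-65.5]
    - [0,0,-65.5]
  translation:
    - [-0.36,-0.1,0]
    - [-0.36,-0.1,0]
    - [-0.36,-0.1,0]
    - [-0.36,-0.1,0]
    - [-0.36,-0.1,0]
    - [-0.36,-0.1,0]
    - [-0.36,-0.1,0]
    - [-0.36,-0.1,0]
    - [-0.36,-0.1,0]
    - [-0.36,-0.1,0]
  grip: [-1,-1,-1,-1,-1,-1,-1,-1,-1,-1]

```text
t: 8.25
tool_pos: [628.1, -150.9, 216.6]
eef_rot: [0.043, 0.999, -0.001, -0.003]
wrist_force: [-0.2, 0.8, -0.9]
grip_width: 11.1
```

>>> servo_tool:
  rotation:
    - [0,0,0]
    - [0,0,0]
    - [0,0,0]
    - [0,0,0]
    - [0,0,0]
  translation:
    - [0,0,0]
    - [0,0,0]
    - [0,0,0]
    - [0,0,0]
    - [0,0,0]
  grip: [-1,-1,-1,-1,-1]

```text
t: 8.67
tool_pos: [629.5, -143.8, 220.0]
eef_rot: [0.043, 0.999, 0.0, -0.0]
wrist_force: [0.1, -0.4, -1.0]
grip_width: 11.1
```

```bash
python3 - <<'E'
from h import *
K,T=cam("wrist"); np.save("T4.npy",T); im=grab_frame("wrist"); cv2.imwrite("pics/w4.png",im); s=r.sense(); print(s["tool_pos"],s["wrist_force"],s["grip_width"])
_,Q=tool(); print("tool y yaw",np.degrees(np.arctan2(*Q.apply([0,1,0])[1::-1])))
E
```

```text
[ 629.5  -143.92  220.22] [ 0.45 -0.77 -2.3 ] 10.71907690282057
tool y yaw 85.1251096801519
```

View pics/w4.png

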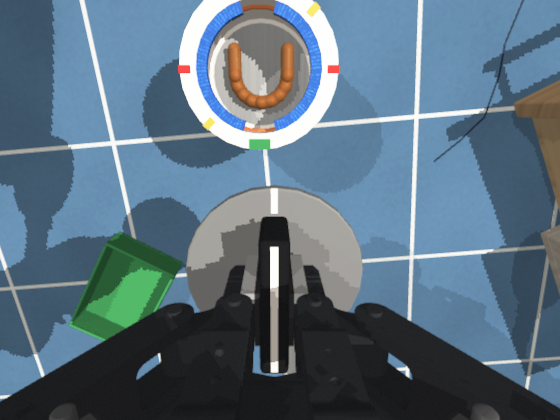

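The view shows the pot with red marks at (184,69) and (333,69), the near green mark at (260,144), and the lid held squarely with its bar at column 274.

```bash
python3 - <<'E'
from h import *
K=calibration("wrist")["camera_matrix"]; T=np.load("T4.npy"); im=cv2.imread("pics/w4.png"); hsv=cv2.cvtColor(im,cv2.COLOR_BGR2HSV)
def blobs(lo,hi,n):
    m=cv2.inRange(hsv,lo,hi); m[155:]=0; m[:,:170]=0; m[:,345:]=0
    k,_,st,c=cv2.connectedComponentsWithStats(m); o=[i for i in range(1,k) if st[i,4]>25]; print(n,[(c[i].round(1),st[i,4]) for i in o]); return c[o]
for n,lo,hi in(("red",(172,120,120),(180,255,255)),("red2",(0,190,150),(4,255,255)),("yel",(20,120,150),(34,255,255)),("green",(50,100,80),(85,255,255))):
    c=blobs(lo,hi,n)
    if len(c): print(cast(K,T,c,105))
m=cv2.inRange(hsv,(100,150,120),(125,255,255)); m[155:]=0;m[:,:190]=0;m[:,:][:, 328:]=0
# lid disc edge: fit circle to cast points of upper disc edge
q,Q=tool(); z=q[2]-67.7+42
g=((hsv[...,1]<45)&(hsv[...,2]>70)).astype(np.uint8); g[:180]=0; g[330:]=0; g[:,:182]=0; g[:,368:]=0
c=max(cv2.findContours(cv2.morphologyEx(g,cv2.MORPH_OPEN,np.ones((5,5))),0,1)[0],key=cv2.contourArea)
h=cv2.convexHull(cv2.approxPolyDP(c,0,True)).reshape(-1,2).astype(float); h=h[h[:,1]<275]
P=cast(K,T,h,z)[:,:2]; A=np.c_[2*P,np.ones(len(P))]; s=np.linalg.lstsq(A,(P**2).sum(1),rcond=None)[0]; rad=np.sqrt(s[2]+s[:2]@s[:2]); print("disc c",s[:2],"rad",rad,len(P),h.min(0),h.max(0))
print("in tool",Q.inv().apply([*(s[:2]-q[:2]),0]),q)
E
```

```text
red []
red2 []
yel [(array([313.2,   9. ]), np.int32(93)), (array([208.3, 123.5]), np.int32(69))]
[[ 499.23 -108.38  105.  ]
 [ 561.77 -182.74  105.  ]]
green [(array([259.3, 144.3]), np.int32(191))]
[[ 578.52 -149.67  105.  ]]
disc c [ 630.11 -143.94] rad 41.87737775006446 29 [186. 184.] [362. 271.]
in tool [-0.6   0.03 -0.  ] [ 629.5  -143.92  220.22]
```

>>> servo_tool:
  rotation:
    - [0,0,0]
    - [0,0,0]
    - [0,0,0]
    - [0,0,0]
    - [0,0,0]
    - [0,0,0]
    - [0,0,0]
    - [0,0,0]
    - [0,0,0]
    - [0,0,0]
  translation:
    - [0.025,-0.003,0]
    - [0.055,-0.006,0]
    - [0.08,-0.009,0.01]
    - [0.095,-0.01,0.03]
    - [0.0985,-0.0103,0.05]
    - [0.0985,-0.0103,0.055]
    - [0.0985,-0.0103,0.055]
    - [0.0985,-0.0103,0.055]
    - [0.0985,-0.0103,0.055]
    - [0.0985,-0.0103,0.055]
  grip: [-1,-1,-1,-1,-1,-1,-1,-1,-1,-1]

```text
t: 9.55
tool_pos: [531.4, -147.1, 166.8]
eef_rot: [0.043, 0.999, -0.0, 0.001]
wrist_force: [0.2, -0.0, -0.9]
grip_width: 10.7
```

```bash
python3 - <<'E'
from h import *
s=r.sense(); print(s["tool_pos"],s["wrist_force"],s["grip_width"],rel([530.4,-145.8,137],85))
E
```

```text
[ 531.43 -147.1   166.81] [ 0.18 -0.04 -0.86] 10.683147962322895 (array([ 1.2 ,  1.22, 29.8 ]), array([-0.03,  0.13,  0.07]))
```

>>> servo_tool:
  rotation:
    - [0,0,0]
    - [0,0,0]
    - [0,0,0]
    - [0,0,0]
    - [0,0,0]
    - [0,0,0]
  translation:
    - [0.001,0.001,0.004]
    - [0.001,0.001,0.01]
    - [0.001,0.001,0.015]
    - [0.001,0.001,0.019]
    - [0.001,0.001,0.021]
    - [0.001,0.001,0.021]
  grip: [-1,-1,-1,-1,-1,-1]

```text
t: 10.05
tool_pos: [529.1, -145.9, 143.2]
eef_rot: [0.043, 0.999, 0.0, -0.001]
wrist_force: [-0.4, 0.4, -0.9]
grip_width: 11.0
```

>>> servo_tool:
  rotation:
    - [0,0,0]
    - [0,0,0]
    - [0,0,0]
    - [0,0,0]
    - [0,0,0]
  translation:
    - [-0.001,0,0.002]
    - [-0.001,0,0.004]
    - [-0.001,0,0.006]
    - [-0.001,0,0.007]
    - [-0.001,0,0.007]
  grip: [-1,-1,-1,-1,-1]

```text
t: 10.47
tool_pos: [529.9, -146.1, 137.4]
eef_rot: [0.043, 0.999, -0.0, -0.001]
wrist_force: [-4.9, 0.7, 1.9]
grip_width: 10.9
```

>>> servo_tool:
  rotation:
    - [0,0,0]
    - [0,0,0]
    - [0,0,0]
    - [0,0,0]
  translation:
    - [0,0,0.001]
    - [0,0,0.002]
    - [0,0,0.002]
    - [0,0,0.002]
  grip: [-1,-1,-1,-1]

```text
t: 10.8
tool_pos: [529.9, -146.1, 136.7]
eef_rot: [0.043, 0.999, -0.0, -0.0]
wrist_force: [-8.8, 1.6, 6.4]
grip_width: 11.1
```

>>> servo_tool:
  rotation:
    - [0,0,0]
    - [0,0,5]
    - [0,0,10]
    - [0,0,15]
    - [0,0,20]
    - [0,0,25]
    - [0,0,30]
    - [0,0,35]
    - [0,0,40]
    - [0,0,40]
  translation:
    - [0.0007,0,0]
    - [0.0007,0,0]
    - [0.0007,0,0]
    - [0.0007,0,0]
    - [0.0007,0,0]
    - [0.0007,0,0]
    - [0.0007,0,0]
    - [0.0007,0,0]
    - [0.0007,0,0]
    - [0.0007,0,0]
  grip: [-1,-1,-1,-1,-1,-1,-1,-1,-1,-1]

```text
t: 11.63
tool_pos: [530.2, -144.7, 136.7]
eef_rot: [0.384, 0.924, 0.001, 0.0]
wrist_force: [-5.6, 4.8, 5.9]
grip_width: 11.3
```

>>> servo_tool:
  rotation:
    - [0,0,3]
    - [0,0,5]
    - [0,0,5]
    - [0,0,5]
    - [0,0,5]
  translation:
    - [0,0,0]
    - [0,0,0]
    - [0,0,0]
    - [0,0,0]
    - [0,0,0]
  grip: [-1,-1,-1,-1,-1]

```text
t: 12.05
tool_pos: [530.3, -144.6, 136.7]
eef_rot: [0.421, 0.907, 0.001, 0.0]
wrist_force: [-3.9, 6.3, 5.6]
grip_width: 10.8
```

```bash
python3 - <<'E'
from h import *
cv2.imwrite("pics/top1.png",grab_frame("top")); w=grab_frame("wrist"); t=cv2.imread("pics/top1.png")[90:320,70:470]
sc=grab_frame("scene")[130:240,200:340]
cv2.imwrite("pics/fin.png",np.vstack([np.hstack([cv2.resize(w,(400,300)),cv2.resize(sc,(400,300))]),cv2.resize(t,(522,300)) if 0 else np.hstack([cv2.resize(t,(522,300)),np.zeros((300,278,3),np.uint8)])]))
s=r.sense(); print(s["tool_pos"],s["wrist_force"],s["torque"],s["grip_width"])
_,Q=tool(); print("tool y yaw",np.degrees(np.arctan2(*Q.apply([0,1,0])[1::-1])),Q.apply([0,0,1]))
E
```

```text
[ 530.31 -144.54  136.74] [-4.11  6.41  5.57] [0.9  0.68 0.37] 10.96423189955563
tool y yaw 40.159011594473235 [ 0.  0. -1.]
```

View pics/fin.png

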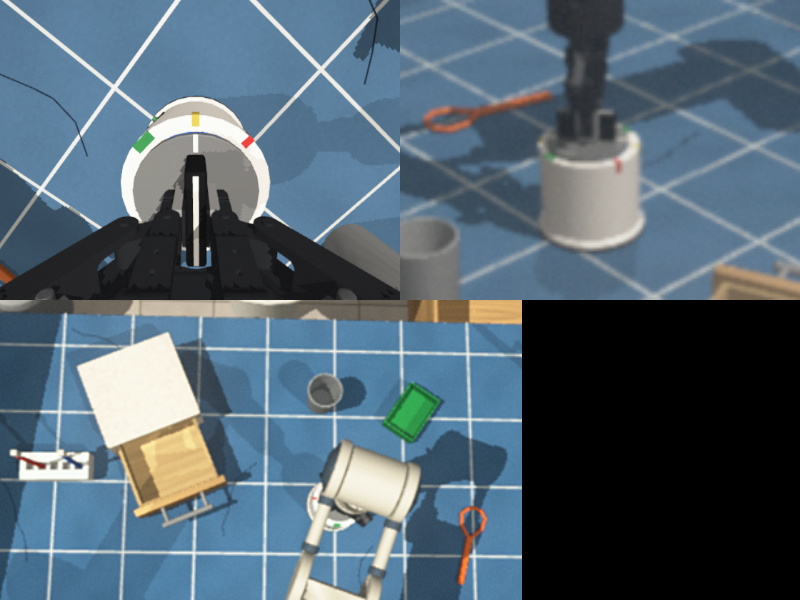

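The view shows the bar and its white stripe in line with the yellow mark at (195,118) and the disc lying flat on the collar. The drawer is out and the other items are undisturbed. I hold briefly, then hand in.

>>> servo_tool:
  rotation:
    - [0,0,0]
    - [0,0,0]
    - [0,0,0]
    - [0,0,0]
    - [0,0,0]
  translation:
    - [0,0,0]
    - [0,0,0]
    - [0,0,0]
    - [0,0,0]
    - [0,0,0]
  grip: [-1,-1,-1,-1,-1]

```text
t: 12.62
tool_pos: [530.3, -144.6, 136.8]
eef_rot: [0.421, 0.907, 0.001, 0.0]
wrist_force: [-3.6, 6.4, 5.2]
grip_width: 10.8
```

```bash
python3 -c "
from h import *
s=r.sense(); print(s['tool_pos'],s['wrist_force'],s['torque'],s['grip_width']); print(ticket.sign_off())"
```

```text
[ 530.29 -144.55  136.75] [-3.6   6.39  5.16] [0.92 0.65 0.35] 10.750704984280997
the job is handed in; nothing more can be done
None
```

I pulled the drawer out until it hit its stop (131 mm of travel, then the force rose) and left it out. I then seated the lid in the collar and turned it 45° clockwise to the yellow marks. I handed the job in at 12.6 s with the gripper still holding the lid there; no verdict came back.

- **Lid turn:** the wrist picture shows the bar in line with the yellow mark, with the tool turned 45° from where the lid went in. I had no direct reading of the switch ring.
- **Seating:** the tool height was 136.7 mm, as predicted for the disc lying flat on the collar, with about 5 N pressing down and the tool upright. The tool is within about 1.5 mm of the pot's axis by the wrist camera. The top camera puts that axis about 2 mm away from there, and the difference was left uncorrected.
- **Grip:** the fingers are closed on the bar at 70 N. They read 10.8 mm wide against a nominal 12 mm; the 11 mm drawer handle also read about 2 mm small.
- **Other items:** the last top picture shows the drawer out, and the tumbler, soap box, brush stand and tongue cleaner look undisturbed. I checked those four by eye only.

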